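# Set the swivel arms and lock them with the keeper bar

### The arm

A 6-joint arm with a two-finger parallel gripper is mounted at the origin on the work surface. World frame = base frame: x ahead of the robot, y to its left, z up, the work surface at z = 0. Lengths are in m, angles in rad, forces in N, time in s.
With the tool pointing down it reaches from about 0.275 to 0.825 m from the base axis. Payload 5.2 kg.
Tool frame: the origin (TCP) lies between the finger pads; the fingertips stand 19 mm ahead of it and the grasp point (between the pads) is the TCP; z points along the fingers, y is the direction in which the jaws open and shut (so a half turn about z gives the same grasp; the last joint's range is limited). The gripper opens to 93 mm and grips with 3 to 60 N. Pads are 15 mm wide; open, the fingers measure 128 mm over their backs; the gripper's body (75 mm by 188 mm) begins 65 mm behind the grasp point.
Start: joints at [1.102, 0.259, 1.535, -0, 1.348, -0.203], TCP at [0.144, 0.531, 0.238] pointing down, gripper open.
Joint ranges: [-3.14, 3.14], [-0.91, 2.08], [0.19, 2.58], [-1.22, 4.36], [0.22, 2.71], [-3.12, 3.12]. Speed limits (rad/s): [2.57, 2.57, 3.14, 3.14, 3.14, 3.14].

### API

Orientations are given as a unit quaternion [w, x, y, z].
In Python, from plant import * gives the robot as it stands. The module is installed in compiled form; this text tells all that it offers.
- The arm moves only by the tool play_rows, never from a script. Its arguments are lists of equal length, an entry for each row: "xyz": the shift along the tool's x, y, z as a fraction of full scale, a list of three; "twist": the turn about the tool's z as a fraction of full scale; "grip": the opening, from 0 (shut) to 1 (fully open). In form: {"xyz": [[x, y, z], ...], "twist": [twist, ...], "grip": [grip, ...]}. A call has exactly 8 rows; each row shifts and turns the commanded pose from where the row before left it, along the tool's axes as they then stand; what a row does not reach is not made up. Full scale, the value 1, is 30 mm for a shift and 180 degrees for a turn. A row lasts 1/12 s, in which the tool goes at most 41.7 mm and 7.16 degrees, less where a joint would pass 70% of its speed; a pose out of reach is approached as far as the arm can. A call with a number of a shift or a turn outside -1 to 1 is refused whole. A call with a gripper value outside its range is refused whole. The fingers move at their own pace and stop on an object; the grip force is fixed at half the most. Time passes only in rows, so rows that do not move let the fingers close, or fill a call up. It gives the time, the measured TCP pose, the force and the opening at its end, in the units of the state.
- state(): the state, without advancing time (a new reading comes with each control period).
- capture(name): name is "side" or "top" or "wrist"; returns (picture, depth): 400x640x3 uint8, red, green, blue; 400x640 float32, m along the optical axis (not along the pixel's ray), 0 where there is no reading.
- calibration(name): a dict with "K" (3x3 intrinsics, pixels), "view" (4x4, takes a point from world to camera coordinates). Camera axes: x right, y down, z forward; pixel columns grow to the right and rows downward; lengths in m; the calibration is good to about 2 mm. A picture is of the moment at which its call begins: read the wrist's pose just before it. calibration takes no time and is no camera call; for the wrist camera it gives the pose at the moment of the call.
- hand_in(): hands the job in, once; it reports no verdict.
The state is a dict: "time": time; "qpos": joint angles; "qd": joint speeds; "tau": joint torques, N m; "position": TCP position; "tool_rot": TCP orientation; "ft_force": force on the tool from outside, world axes, zero at the start; "torque": the same for the moment, N m; "gripper_width": finger opening in m.
Only numpy, scipy, OpenCV 4.12 (cv2) and the standard library are available. Lean on these libraries where they do the work, as an engineer would, in place of code of your own. Each camera call takes 0.05 s, during which the arm holds its last target. There are 200 camera calls.

### The job

Lock the three brass swivel arms for transport: every arm must have its stepped end towards the aluminium keeper bar, but the two ends look alike, so feel for the small step with a fingertip and push round, end for end, any arm that is the wrong way. Then push the keeper bar along its ledge until it lies flat and fully home against the shoulders of all three steps with the arms straight, and leave it there. Leave the things standing around where they are.

Things in the scene. Friction and masses are not known exactly. Their poses are not given: they have to be found in the camera images.
- stand: fixed dark steel lock stand, base plate 250 x 440 mm, 8 mm thick. Origin on the shelf surface (z = 0) under the middle pivot; +x points away from the robot, +y along the row to the left. The three swivel arms have their pivots at x = 0, y = -125, 0 and +125 mm. The ledge carrying the keeper bar is a long block on the robot's side of the arms. Nothing of the stand is taller than 60 mm
- ledge (a point): centre of the ledge's flat top, 50.5 mm above the shelf, axes as the stand; lies at x = -101.5 mm, y = 0 in the stand's frame. The top is 85 mm (x -144 to -59 mm in the stand's frame) by 376 mm, closed at both ends by low cheeks: inner faces at y = +-184 mm, tops 9.5 mm above the ledge
- keeper: loose flat aluminium keeper bar, 36 mm (x) by 360 mm (y) by 14 mm tall, about 0.35 kg, lying on the ledge 5 to 17 mm short of the arm ends. Origin at the centre of its underside. Slid away from the robot until fully home, its front edge meets the shoulders of all three steps and its origin is at x = -48 mm in the stand's frame, underside 50 to 50.5 mm above the shelf
- keeper_left (a point): point on the keeper bar's underside, on its long centre line, 170 mm to +y of its origin. An arm with its plain end towards the bar stands 3.5 mm above the ledge and blocks the bar
- keeper_right (a point): point on the keeper bar's underside, on its long centre line, 170 mm to -y of its origin. Pushing square at the middle of the back edge, 5 to 12 N, brings the bar home if all arms are right
- swivel_a: one of three brass swivel arms, alike; which pivot it sits on varies. 112 mm long with rounded ends, 26 mm wide, underside 40 mm and top 54 mm above the shelf, on a post 20 mm thick under its middle, a flat screw head 3 mm tall and 16 mm wide on top. Origin on the pivot axis at the underside; x axis along the arm, at the start within 7 degrees of the stand's x
- swivel_b: another swivel arm, sizes and frame as swivel_a. On each arm both ends carry a scribed line 29 mm from the pivot and look alike, but at one end, not known which, the top is cut 4 mm lower from 30 mm out to the tip: that step's floor is 50 mm above the shelf (plain end 54 mm), its upright face is the shoulder
- swivel_c: another swivel arm, sizes and frame as swivel_a. Each arm turns stiffly about the vertical (0.04 N m, some 1.2 N at a fingertip 34 mm out), half a turn either way to a hard stop where it is straight again, end for end, and stays where it is left; the bar pushed home squares up an arm that is a few degrees off
- microphone: chrome side-address microphone standing upright on a round 84 mm foot, 50 mm wide body, 158 mm tall; a bystander to leave where it is
- tripod: graphite-grey desk tripod with three rubber feet, 98 mm tall, feet on a 61 mm radius; a bystander to leave where it is
- adapter: small brass thread adapter standing on the shelf beyond the stand, 28 mm wide foot, 28 mm tall; a bystander to leave where it is
- screwdriver: screwdriver lying on the shelf beyond the stand; a bystander to leave where it is
- tape_roll: grey roll of tape lying flat, 100 mm across, 24 mm tall; a bystander to leave where it is
- tin: round black tin with a steel lid, 60 mm wide, 50 mm tall; a bystander to leave where it is

How it is judged:
At the end, for the whole second after the job is handed in: The keeper bar lies flat and at rest on the steps of all three arms, fully home against the shoulders (both its ends within 3 mm of home, underside within about 2 mm of ledge height), with every arm within 8 degrees of straight (x of each of keeper_left, keeper_right in the frame of stand above -0.051 m and z of keeper_left in the frame of stand between 0.0475 and 0.0522 m and z of keeper_right in the frame of stand between 0.0475 and 0.0522 m and angle between keeper's own z axis and vertical below 0.06 rad and linear speed of keeper below 0.01 m/s and angle between the x axis of each of swivel_a, swivel_b, swivel_c and the x axis of stand, either way round below 0.14 rad); the robot touches nothing.
It fails at once if a bystander is moved by more than 25 mm (distance of any of microphone, tripod, adapter, screwdriver, tape_roll, tin from where it was at the start of the episode above 0.025 m).
It also fails if it takes over 56 s, if anything falls off the work surface, if the arm or the gripper's body presses on something with over 40 N, if the wrist force passes 120 N, or if a joint passes its speed limit or range.

## Working session

There is one attempt and no reset: what is moved stays moved. The work goes in short steps, Python scripts to look and compute and a tool call to move; the robot and the scene stay as the last step left them, time stands still between calls to the robot, and variables do not carry over. Pictures are saved under pics/ and viewed, about 8 in all and at most 12, crops included, and the job is handed in when it is done.

Besides the shell and the picture viewer there is one more tool, called after "Emit:" as a command line: name --pt "numbers of a row" for each row, then --argument value for the rest. play_rows: Moves the arm, as the interface text tells. Shift numbers are shares of 30 mm and turn numbers shares of 180 degrees, none past 1 either way. Its arguments: {"type":"object","properties":{"xyz":{"type":"array","items":{"type":"array","items":{"type":"number","minimum":-1,"maximum":1}}},"twist":{"type":"array","items":{"type":"number","minimum":-1,"maximum":1}},"grip":{"type":"array","items":{"type":"number"}}},"required":["xyz","twist","grip"]}

```bash
mkdir -p pics
python3 - <<'E'
from plant import *
import cv2,numpy as np
for n in ("side","top"):
    p,d=capture(n); cv2.imwrite(f"pics/{n}0.png",p[:,:,::-1]); np.save(f"{n}0.npy",d)
    c=calibration(n); print(n,np.round(c["K"],1).tolist(),np.round(c["view"],3).tolist())
s=state(); print(s)
E
```

```text
side [[501.0, 0.0, 310.4], [0.0, 501.0, 202.0], [0.0, 0.0, 1.0]] [[-1.0, -0.01, -0.002, 0.602], [-0.005, 0.699, -0.715, 0.064], [0.008, -0.715, -0.699, 1.246], [0.0, 0.0, 0.0, 1.0]]
top [[386.8, 0.0, 314.3], [0.0, 386.8, 195.4], [0.0, 0.0, 1.0]] [[0.002, -1.0, -0.004, 0.005], [-0.981, -0.001, -0.193, 0.608], [0.193, 0.005, -0.981, 0.914], [0.0, 0.0, 0.0, 1.0]]
{'time': 0.1, 'qpos': array([ 1.10219276e+00,  2.59282108e-01,  1.53594739e+00, -2.44959120e-06,
        1.34800019e+00, -2.02835490e-01]), 'qd': array([-9.21435017e-05, -1.69921085e-03, -2.89738423e-03, -1.13775230e-03,
        9.28794309e-04, -2.04479440e-04]), 'tau': array([ 2.60566805e-03, -4.38201714e+01, -2.84646142e+01,  7.23439408e-02,
        3.60481348e-02, -7.14715429e-05]), 'position': array([0.14424721, 0.53028091, 0.2369049 ]), 'tool_rot': array([-2.68532037e-04,  1.32492987e-01,  9.91183605e-01, -7.73216597e-04]), 'ft_force': array([ 0.87774495, -0.40292298, -0.85439539]), 'torque': array([-0.05002423, -0.04957178,  0.01363798]), 'gripper_width': 0.09294352205091981}
```

View pics/top0.png

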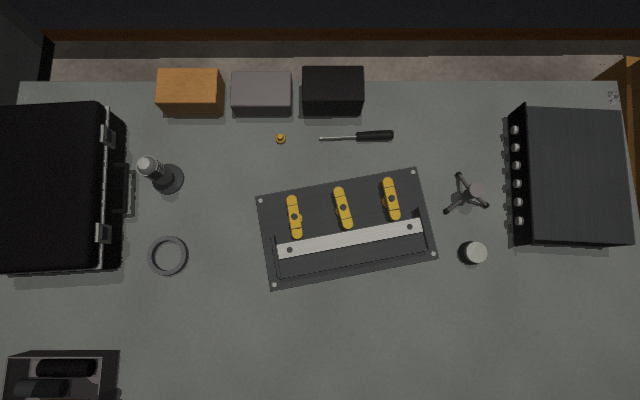

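View pics/side0.png

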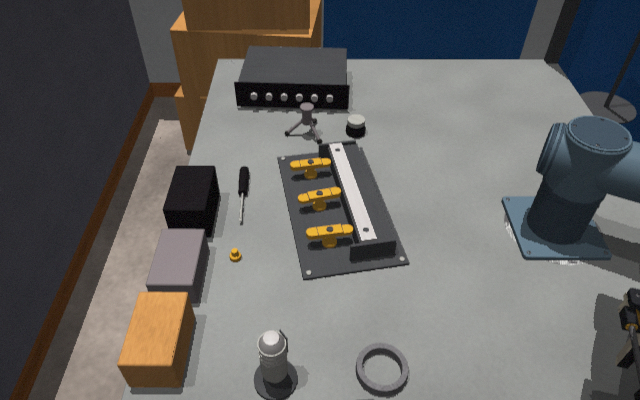

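The top view shows brass arms at about (294,217), (343,208) and (391,199), the bar running from (278,250) to (422,226), and the plate corner screws at (260,201), (413,172), (434,254) and (274,285). The side view agrees: the bar lies clear of the arm ends.

```bash
cat > h.py <<'E'
from plant import *
import cv2,numpy as np
def cast(n,uv,z,c=None):
    c=c or calibration(n); K,V=np.array(c["K"]),np.array(c["view"]); R,t=V[:3,:3],V[:3,3]
    o=-R.T@t; uv=np.atleast_2d(uv).astype(float)
    d=np.c_[uv,np.ones(len(uv))]@np.linalg.inv(K).T@R
    return o+d*((z-o[2])/d[:,2])[:,None]
def comps(m,amin=100):
    cs,_=cv2.findContours(m.astype(np.uint8),cv2.RETR_EXTERNAL,cv2.CHAIN_APPROX_NONE)
    return [k[:,0] for k in cs if cv2.contourArea(k)>amin]
E
python3 - <<'E'
from h import *
for n in ("top","side"):
    p=cv2.imread(f"pics/{n}0.png"); h=cv2.cvtColor(p,cv2.COLOR_BGR2HSV).astype(int); H,S,V=h[...,0],h[...,1],h[...,2]
    roi=np.zeros(H.shape,bool)
    if n=="top": roi[165:292,252:440]=1
    else: roi[140:280,275:410]=1
    br=(H>15)&(H<32)&(S>110)&(V>90)&roi
    al=(S<40)&(V>125)&roi
    for nm,m,z in (("brass",br,.054),("alu",al,.0645)):
        for k in comps(m,150):
            w=cast(n,k,z)[:,:2].astype(np.float32); c,sz,a=cv2.minAreaRect(w)
            b=cv2.boxPoints((c,sz,a)); e=b[1]-b[0]; e2=b[2]-b[1]; e=e if np.hypot(*e)>np.hypot(*e2) else e2
            print(n,nm,np.round(c,4),np.round(sz,4),"ang",round(np.degrees(np.arctan2(e[1],e[0]))%180,1))
c=cast("top",[(260,201),(413,172),(434,254),(274,285)],.008)[:,:2]
print(c.round(4),c.mean(0),[np.hypot(*(c[i]-c[(i+1)%4])).round(3) for i in range(4)])
E
```

```text
top brass [0.5561 0.0556] [0.1114 0.0319] ang 9.3
top brass [ 0.579  -0.0649] [0.1102 0.0278] ang 15.0
top brass [ 0.6034 -0.1875] [0.1109 0.0281] ang 10.7
top alu [ 0.5014 -0.0801] [0.0352 0.358 ] ang 100.9
side brass [0.5561 0.0692] [0.1107 0.0498] ang 10.1
side brass [ 0.5789 -0.056 ] [0.1135 0.0456] ang 15.3
side brass [ 0.6026 -0.1729] [0.1115 0.0576] ang 11.5
side alu [0.4838 0.2084] [0.2053 0.0383] ang 11.6
side alu [ 0.4303 -0.0642] [0.4347 0.1464] ang 82.5
side alu [ 0.5122 -0.0856] [0.076  0.3782] ang 97.1
side alu [ 0.6311 -0.0302] [0.1157 0.4831] ang 93.4
[[ 0.6029  0.1506]
 [ 0.6825 -0.2575]
 [ 0.4651 -0.3012]
 [ 0.3864  0.1086]] [ 0.53422193 -0.07486822] [np.float64(0.416), np.float64(0.222), np.float64(0.417), np.float64(0.221)]
```

Emit:
play_rows --pt "0 0 0" --pt "0 0 0" --pt "0 0 0" --pt "0 0 0" --pt "-0.5 -1 0" --pt "-0.5 -1 0" --pt "-0.5 -1 0" --pt "-0.5 -1 0" --twist '[-0.0364, -0.0364, -0.0364, -0.0364, 0, 0, 0, 0]' --grip '[0, 0, 0, 0, 0, 0, 0, 0]'

```text
time: 0.77
position: [0.2264, 0.423, 0.2371]
tool_rot: [-0.0, -0.096, 0.995, -0.0]
ft_force: [1.4, -0.5, -0.1]
gripper_width: 0.0443
```

Emit:
play_rows --pt "-0.5 -1 0" --pt "-0.5 -1 0" --pt "-0.5 -1 0" --pt "-0.5 -1 0" --pt "-0.5 -1 0" --pt "-0.5 -1 0" --pt "-0.5 -1 0" --pt "-0.5 -1 0" --twist '[0, 0, 0, 0, 0, 0, 0, 0]' --grip '[0, 0, 0, 0, 0, 0, 0, 0]'

```text
time: 1.43
position: [0.3902, 0.21, 0.2375]
tool_rot: [-0.0, -0.096, 0.995, 0.0]
ft_force: [-0.3, 0.8, -0.2]
gripper_width: 0.0002
```

Emit:
play_rows --pt "-0.5 -1 0.25" --pt "-0.5 -1 0.25" --pt "-0.5 -1 0.25" --pt "-0.5 -1 0.25" --pt "-0.5 -1 0.25" --pt "-0.5 -1 0.25" --pt "0 0 1" --pt "0 0 0.6" --twist '[0, 0, 0, 0, 0, 0, 0, 0]' --grip '[0, 0, 0, 0, 0, 0, 0, 0]'

```text
time: 2.1
position: [0.5129, 0.0501, 0.1426]
tool_rot: [-0.001, -0.094, 0.996, 0.0]
ft_force: [-1.4, 0.7, -1.5]
gripper_width: 0.0005
```

Run:
```python
from h import *
s=state();print(s["time"],s["position"].round(4),s["ft_force"].round(1));p,d=capture("wrist");cv2.imwrite("pics/w1.png",p[:,:,::-1])
```

```text
2.1 [0.5129 0.0501 0.1426] [-1.4  0.7 -1.5]
```

View pics/w1.png

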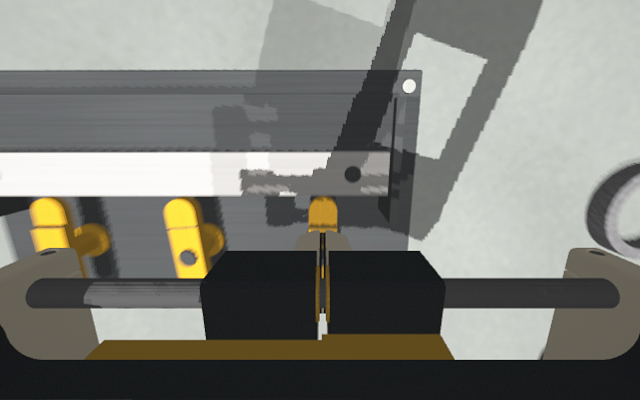

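The wrist view shows the closed fingers centred over the left arm's near end (column ~322), with the bar's edge about 11 mm clear. Now probing.

Emit:
play_rows --pt "0 0 1" --pt "0 0 0.9" --pt "0 0 0.25" --pt "0 0 0.05" --pt "0 0 0.05" --pt "0 0 0.05" --pt "0 0 0.05" --pt "0 0 0.05" --twist '[0, 0, 0, 0, 0, 0, 0, 0]' --grip '[0, 0, 0, 0, 0, 0, 0, 0]'

```text
time: 2.82
position: [0.5133, 0.052, 0.0739]
tool_rot: [0.001, -0.096, 0.995, -0.0]
ft_force: [0.0, -0.5, -0.4]
gripper_width: 0.0005
```

Emit:
play_rows --pt "0 0 0" --pt "0 0 0" --pt "0 0 0.03" --pt "0 0 0" --pt "0 0 0" --pt "0 0 0" --pt "0 0 0" --pt "0 0 0" --twist '[0, 0, 0, 0, 0, 0, 0, 0]' --grip '[0, 0, 0, 0, 0, 0, 0, 0]'

```text
time: 3.48
position: [0.5124, 0.052, 0.0717]
tool_rot: [-0.0, -0.096, 0.995, 0.0]
ft_force: [-0.1, 0.5, 0.3]
gripper_width: 0.0005
```

Emit:
play_rows --pt "0 0 0.05" --pt "0 0 0.05" --pt "0 0 0.05" --pt "0 0 0" --pt "0 0 0" --pt "0 0 0" --pt "0 0 0" --pt "0 0 0" --twist '[0, 0, 0, 0, 0, 0, 0, 0]' --grip '[0, 0, 0, 0, 0, 0, 0, 0]'

```text
time: 4.15
position: [0.5125, 0.0519, 0.069]
tool_rot: [0.0, -0.096, 0.995, -0.0]
ft_force: [-5.5, 0.1, 16.6]
gripper_width: 0.0003
```

Contact came at a tip height of 0.050 m, so the left arm's step faces the bar, which is right. Next is the middle arm.

Emit:
play_rows --pt "0 0 -1" --pt "0 -1 0" --pt "0 -1 0" --pt "0 -1 0" --pt "0 -1 0" --pt "0 -0.3 0.3" --pt "0 0 0.3" --pt "0 0 0" --twist '[0, 0, 0, 0, 0, 0, 0, 0]' --grip '[0, 0, 0, 0, 0, 0, 0, 0]'

```text
time: 4.82
position: [0.535, -0.0739, 0.0767]
tool_rot: [-0.002, -0.095, 0.995, 0.001]
ft_force: [-1.0, 0.5, -0.2]
gripper_width: 0.0005
```

Emit:
play_rows --pt "0 0 0.05" --pt "0 0 0.05" --pt "0 0 0.05" --pt "0 0 0.05" --pt "0 0 0.05" --pt "0 0 0" --pt "0 0 0" --pt "0 0 0" --twist '[0, 0, 0, 0, 0, 0, 0, 0]' --grip '[0, 0, 0, 0, 0, 0, 0, 0]'

```text
time: 5.48
position: [0.5371, -0.0742, 0.0731]
tool_rot: [0.0, -0.096, 0.995, -0.0]
ft_force: [-2.6, 0.4, 10.3]
gripper_width: 0.0005
```

Contact at 0.054 m means the middle arm is the wrong way round. Now the right arm.

Emit:
play_rows --pt "0 0 -0.9" --pt "0 -1 0" --pt "0 -1 0" --pt "0 -1 0" --pt "0 -1 0" --pt "0 -0.15 0.3" --pt "0 0 0.35" --pt "0 0 0" --twist '[0, 0, 0, 0, 0, 0, 0, 0]' --grip '[0, 0, 0, 0, 0, 0, 0, 0]'

```text
time: 6.15
position: [0.5588, -0.1953, 0.0765]
tool_rot: [-0.002, -0.095, 0.995, 0.002]
ft_force: [-0.5, 1.1, -0.6]
gripper_width: 0.0003
```

Emit:
play_rows --pt "0 0 0.05" --pt "0 0 0.05" --pt "0 0 0.05" --pt "0 0 0.05" --pt "0 0 0.05" --pt "0 0 0" --pt "0 0 0" --pt "0 0 0" --twist '[0, 0, 0, 0, 0, 0, 0, 0]' --grip '[0, 0, 0, 0, 0, 0, 0, 0]'

```text
time: 6.82
position: [0.5607, -0.1969, 0.0719]
tool_rot: [0.0, -0.096, 0.995, -0.0]
ft_force: [0.2, -0.0, 0.8]
gripper_width: 0.0002
```

Emit:
play_rows --pt "0 0 0.05" --pt "0 0 0.05" --pt "0 0 0.05" --pt "0 0 0" --pt "0 0 0" --pt "0 0 0" --pt "0 0 0" --pt "0 0 0" --twist '[0, 0, 0, 0, 0, 0, 0, 0]' --grip '[0, 0, 0, 0, 0, 0, 0, 0]'

```text
time: 7.48
position: [0.561, -0.1976, 0.0691]
tool_rot: [0.001, -0.096, 0.995, -0.001]
ft_force: [-2.8, 0.2, 11.3]
gripper_width: 0.0005
```

Contact at 0.050 m, so the right arm is fine and only the middle arm needs turning. I'll go over its pivot, open the jaws and look.

Emit:
play_rows --pt "0 0 -0.9" --pt "-0.36 1 0" --pt "-0.36 1 0" --pt "-0.36 1 0" --pt "-0.36 1 0" --pt "0 0.17 0" --pt "0 0 0" --pt "0 0 0" --twist '[0, 0, 0, 0, 0, -0.022, 0, 0]' --grip '[0, 0, 0, 0, 0.6, 0.6, 0.6, 0.6]'

```text
time: 8.15
position: [0.5792, -0.0656, 0.0942]
tool_rot: [-0.0, -0.13, 0.992, -0.0]
ft_force: [-0.7, -0.5, -0.2]
gripper_width: 0.0225
```

Run:
```python
from h import *
s=state();print(s["time"],s["position"].round(4),s["gripper_width"],s["qpos"].round(2));p,d=capture("wrist");cv2.imwrite("pics/w2.png",p[:,:,::-1])
```

```text
8.15 [ 0.5792 -0.0656  0.0942] 0.0224805708739937 [-0.3   0.45  1.64 -0.    1.06 -2.13]
```

View pics/w2.png

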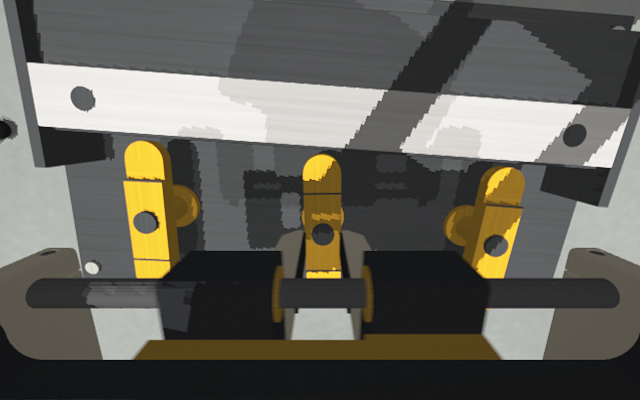

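The wrist view shows the middle arm centred between the opening jaws (column ~323) and parallel to the pads. I'll descend and grip.

Emit:
play_rows --pt "0 0 0" --pt "0 0 0" --pt "0 0 0" --pt "0 0 0.5" --pt "0 0 0.5" --pt "0 0 0" --pt "0 0 0" --pt "0 0 0" --twist '[0, 0, 0, 0, 0, 0, 0, 0]' --grip '[0.6, 0.6, 0.6, 0.6, 0.6, 0.6, 0, 0]'

```text
time: 8.87
position: [0.5795, -0.0663, 0.0648]
tool_rot: [0.0, -0.13, 0.992, -0.0]
ft_force: [-0.1, -0.1, 0.1]
gripper_width: 0.0464
```

Emit:
play_rows --pt "0 0 0" --pt "0 0 0" --pt "0 0 0" --pt "0 0 0" --pt "0 0 0" --pt "0 0 0" --pt "0 0 0" --pt "0 0 0" --twist '[0, 0, 0, 0, 0, 0, 0, 0]' --grip '[0, 0, 0, 0, 0, 0, 0, 0]'

```text
time: 9.53
position: [0.5795, -0.0652, 0.0649]
tool_rot: [0.0, -0.13, 0.992, 0.0]
ft_force: [-0.9, 4.5, 5.9]
gripper_width: 0.0259
```

Emit:
play_rows --pt "0 0 0" --pt "0 0 0" --pt "0 0 0" --pt "0 0 0" --pt "0 0 0" --pt "0 0 0" --pt "0 0 0" --pt "0 0 0" --twist '[0.039, 0.039, 0.039, 0.039, 0.039, 0.039, 0.039, 0.039]' --grip '[0, 0, 0, 0, 0, 0, 0, 0]'

```text
time: 10.2
position: [0.5797, -0.0644, 0.0649]
tool_rot: [0.0, 0.355, 0.935, 0.001]
ft_force: [0.5, 7.7, 5.3]
gripper_width: 0.0257
```

Emit:
play_rows --pt "0 0 0" --pt "0 0 0" --pt "0 0 0" --pt "0 0 0" --pt "0 0 0" --pt "0 0 0" --pt "0 0 0" --pt "0 0 0" --twist '[0.039, 0.039, 0.039, 0.039, 0.039, 0.039, 0.039, 0.039]' --grip '[0, 0, 0, 0, 0, 0, 0, 0]'

```text
time: 10.87
position: [0.5804, -0.0642, 0.0649]
tool_rot: [0.0, 0.753, 0.658, 0.002]
ft_force: [2.6, 8.4, 2.7]
gripper_width: 0.0256
```

Emit:
play_rows --pt "0 0 0" --pt "0 0 0" --pt "0 0 0" --pt "0 0 0" --pt "0 0 0" --pt "0 0 0" --pt "0 0 0" --pt "0 0 0" --twist '[0.039, 0.039, 0.039, 0.039, 0.039, 0.039, 0.039, 0.039]' --grip '[0, 0, 0, 0, 0, 0, 0, 0]'

```text
time: 11.53
position: [0.5811, -0.0647, 0.065]
tool_rot: [-0.0, 0.974, 0.226, 0.002]
ft_force: [4.7, 5.6, 0.9]
gripper_width: 0.0258
```

Emit:
play_rows --pt "0 0 0" --pt "0 0 0" --pt "0 0 0" --pt "0 0 0" --pt "0 0 0" --pt "0 0 0" --pt "0 0 0" --pt "0 0 0" --twist '[0.03, 0.03, 0.026, 0, 0, 0, 0, 0]' --grip '[0, 0, 0, 0, 0, 0, 0.6, 0.6]'

```text
time: 12.2
position: [0.5793, -0.066, 0.0642]
tool_rot: [0.0, 0.995, 0.096, -0.0]
ft_force: [0.5, -0.3, 0.1]
gripper_width: 0.0347
```

Emit:
play_rows --pt "0 0 0" --pt "0 0 0" --pt "0 0 0" --pt "0 0 0" --pt "0 0 -0.5" --pt "0 0 -0.5" --pt "0 0 0" --pt "0 0 0" --twist '[0, 0, 0, 0, 0, 0, 0, 0]' --grip '[0.6, 0.6, 0.6, 0.6, 0.6, 0, 0, 0]'

```text
time: 12.87
position: [0.5798, -0.0661, 0.0948]
tool_rot: [0.0, 0.995, 0.096, 0.001]
ft_force: [0.1, 0.1, -0.9]
gripper_width: 0.0402
```

Run:
```python
from h import *
s=state();print(s["time"],s["position"].round(4),s["gripper_width"],s["qpos"].round(2),s["tool_rot"].round(3));p,d=capture("wrist");cv2.imwrite("pics/w3.png",p[:,:,::-1])
```

```text
12.8667 [ 0.5798 -0.0661  0.0948] 0.04022616122705535 [-0.3   0.45  1.64 -0.    1.06  1.07] [0.    0.995 0.096 0.001]
```

View pics/w3.png

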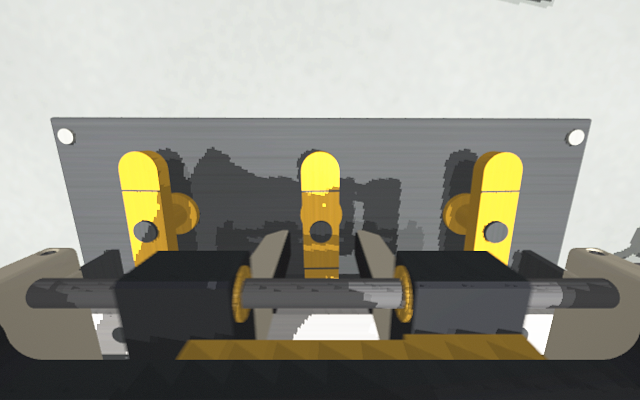

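The wrist view now looks outward. All three arms lie parallel, with the middle one at column ~320, vertical. I'll feel its near end to confirm.

Emit:
play_rows --pt "-0.72 0 0" --pt "-0.72 0 0" --pt "0 0 0.5" --pt "0 0 0.1" --pt "0 0 0.1" --pt "0 0 0.06" --pt "0 0 0" --pt "0 0 0" --twist '[0, 0, 0, 0, 0, 0, 0, 0]' --grip '[0, 0, 0, 0, 0, 0, 0, 0]'

```text
time: 13.58
position: [0.5373, -0.074, 0.0714]
tool_rot: [0.0, 0.995, 0.096, 0.0]
ft_force: [-0.1, -0.5, -0.5]
gripper_width: 0.0005
```

Emit:
play_rows --pt "0 0 0" --pt "0 0 0.05" --pt "0 0 0.05" --pt "0 0 0" --pt "0 0 0" --pt "0 0 0" --pt "0 0 0" --pt "0 0 0" --twist '[0, 0, 0, 0, 0, 0, 0, 0]' --grip '[0, 0, 0, 0, 0, 0, 0, 0]'

```text
time: 14.25
position: [0.5373, -0.0742, 0.0692]
tool_rot: [0.0, 0.995, 0.096, 0.001]
ft_force: [-1.5, -0.7, 4.7]
gripper_width: 0.0007
```

Contact at 0.050 m: the middle arm is now right. Going behind the bar.

Emit:
play_rows --pt "0 0 -1" --pt "-0.78 0 0" --pt "-0.78 0 0" --pt "-0.78 0 0" --pt "0 0 0.5" --pt "0 0 0.33" --pt "0 0 0" --pt "0 0 0" --twist '[0, 0, 0, 0, 0, 0, 0, 0]' --grip '[0, 0, 0, 0, 0, 0, 0, 0]'

```text
time: 14.92
position: [0.468, -0.0873, 0.0731]
tool_rot: [-0.0, 0.995, 0.096, -0.0]
ft_force: [0.1, 0.3, 0.1]
gripper_width: 0.0005
```

Emit:
play_rows --pt "0.15 0 0" --pt "0.15 0 0" --pt "0.1 0 0" --pt "0.1 0 0" --pt "0.1 0 0" --pt "0.1 0 0" --pt "0.1 0 0" --pt "0.1 0 0" --twist '[0, 0, 0, 0, 0, 0, 0, 0]' --grip '[0, 0, 0, 0, 0, 0, 0, 0]'

```text
time: 15.58
position: [0.4945, -0.0822, 0.0736]
tool_rot: [0.0, 0.995, 0.096, -0.0]
ft_force: [-2.5, -1.1, 3.0]
gripper_width: 0.0002
```

Emit:
play_rows --pt "0.05 0 0" --pt "0.05 0 0" --pt "0.05 0 0" --pt "0.05 0 0" --pt "0.05 0 0" --pt "0.05 0 0" --pt "0.05 0 0" --pt "0 0 0" --twist '[0, 0, 0, 0, 0, 0, 0, 0]' --grip '[0, 0, 0, 0, 0, 0, 0, 0]'

```text
time: 16.25
position: [0.5052, -0.0802, 0.0735]
tool_rot: [-0.0, 0.995, 0.096, 0.0]
ft_force: [-0.5, 0.0, -0.2]
gripper_width: 0.0007
```

Emit:
play_rows --pt "0.04 0 0" --pt "0.04 0 0" --pt "0.04 0 0" --pt "0 0 0" --pt "0 0 0" --pt "0 0 0" --pt "0 0 0" --pt "0 0 0" --twist '[0, 0, 0, 0, 0, 0, 0, 0]' --grip '[0, 0, 0, 0, 0, 0, 0, 0]'

```text
time: 16.92
position: [0.5068, -0.0798, 0.0734]
tool_rot: [-0.0, 0.995, 0.096, -0.002]
ft_force: [-6.3, -1.6, 3.8]
gripper_width: 0.0004
```

Emit:
play_rows --pt "0.03 0 0" --pt "0.03 0 0" --pt "0.03 0 0" --pt "0 0 0" --pt "0 0 0" --pt "0 0 0" --pt "0 0 0" --pt "0 0 0" --twist '[0, 0, 0, 0, 0, 0, 0, 0]' --grip '[0, 0, 0, 0, 0, 0, 0, 0]'

```text
time: 17.58
position: [0.507, -0.0797, 0.0734]
tool_rot: [0.0, 0.995, 0.096, -0.004]
ft_force: [-13.7, -6.2, 11.0]
gripper_width: 0.0007
```

Hard stop at 13–15 N, with the bar where home should be. I'll back off, lift clear and check.

Emit:
play_rows --pt "-0.3 0 0" --pt "-0.7 0 0" --pt "-0.3 0 0" --pt "0 0 -1" --pt "0 0 -1" --pt "-1 0 -1" --pt "-1 0 -1" --pt "-1 0 -1" --twist '[0, 0, 0, 0, 0, 0, 0, 0]' --grip '[0, 0, 0, 0, 0, 0, 0, 0]'

```text
time: 18.25
position: [0.3852, -0.1032, 0.2233]
tool_rot: [0.0, 0.995, 0.096, 0.001]
ft_force: [-0.6, -1.1, 0.9]
gripper_width: 0.0006
```

Emit:
play_rows --pt "-1 0 -0.5" --pt "-1 0 0" --pt "0 1 0" --pt "0 1 0" --pt "0 1 0" --pt "0 1 0" --pt "0 1 0" --pt "0 1 0" --twist '[0, 0, 0, 0, 0, 0, 0, 0]' --grip '[0, 0, 0, 0, 0, 0, 0, 0]'

```text
time: 18.92
position: [0.3617, -0.2932, 0.2373]
tool_rot: [0.001, 0.995, 0.095, 0.001]
ft_force: [1.3, -0.0, 0.0]
gripper_width: 0.0003
```

Run:
```python
from h import *
p,d=capture("top");p=p[:,:,::-1].copy();cv2.imwrite("pics/t2.png",p);ps,_=capture("side");ps=ps[:,:,::-1]
cv2.imwrite("pics/chk.png",np.vstack([cv2.resize(p[160:295,245:445],(800,540//2*1)),cv2.resize(ps[130:290,270:420],(800,330))]))
h=cv2.cvtColor(p,cv2.COLOR_BGR2HSV).astype(int); H,S,V=h[...,0],h[...,1],h[...,2]
roi=np.zeros(H.shape,bool);roi[165:292,252:440]=1
for nm,m,z in (("brass",(H>15)&(H<32)&(S>110)&(V>90)&roi,.054),("alu",(S<40)&(V>125)&roi,.0645)):
    for k in comps(m,60):
        c,sz,a=cv2.minAreaRect(cast("top",k,z)[:,:2].astype(np.float32)); c=np.array(c)-[.5795,-.0656]
        t=np.radians(11); print(nm,np.round([c[0]*np.cos(t)+c[1]*np.sin(t),-c[0]*np.sin(t)+c[1]*np.cos(t)],4),np.round(sz,4),round(a,1))
print(state()["time"],state()["position"])
```

```text
brass [0.0142 0.1243] [0.0838 0.0333] 11.5
brass [0.014  0.0037] [0.0837 0.0332] 12.0
brass [ 0.0138 -0.1242] [0.0839 0.0278] 12.0
alu [-0.0478  0.0008] [0.0352 0.3582] 10.9
19.0167 [ 0.36218322 -0.29579511  0.23696528]
```

View pics/chk.png

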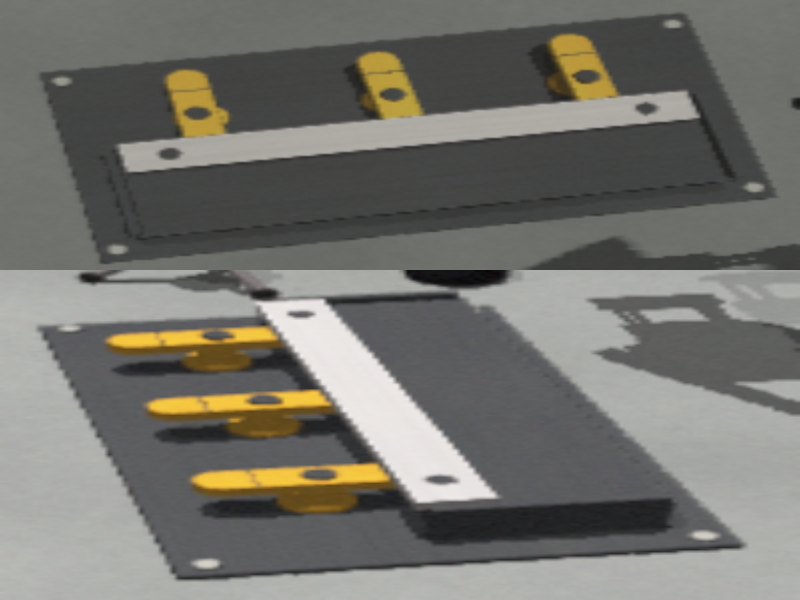

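The bar lies flat over the step of all three arms, with no gap at the shoulders. Its centre is at x = -47.8 mm and its yaw is 10.9°, against 11.0° for the stand. The arms are straight, and the robot is clear.

```bash
python3 -c "
from plant import *
print(hand_in(),state()['time'])"
```

```text
the job is handed in; nothing more can be done
the job is handed in; nothing more can be done
```

The three arms are locked with the keeper bar home, and I handed the job in at about 19 s; the hand-in reported no verdict.

- **Feeling the steps:** The left and right arms were right from the start, with fingertip contact at 50 mm, which is the step floor. The middle arm was the wrong way round, with contact at 54 mm.
- **Turning the middle arm:** I gripped it at its pivot and twisted it half a turn, rather than pushing it round at its end. A second feel then gave 50 mm at its near end.
- **Seating the bar:** I pushed square at the middle of the back edge until it stopped hard. The last push reached about 15 N, a little over the 5 to 12 N you suggested, and moved the bar no further.
- **Last checks:** In the top view the bar's centre is at x = -47.8 mm (home is -48). Its yaw is 10.9° against 11.0° for the stand, and the arms are within about 1° of straight. It looks flat from the side, though I did not measure its height. I had no contact with the bystanders and the robot ended clear of everything. I did not re-measure where the bystanders stand. No check failed or disagreed.

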